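# Raise the phone stand until it locks and put the recipe phone on it

### The arm

A 6-joint arm with a two-finger parallel gripper is mounted at the origin on a cart in front of the work surface, level with it; the furniture and walls round the work are solid. World frame = base frame: x ahead of the robot, y to its left, z up, the work surface at z = 0. Lengths are in mm, angles in rad, forces in N, time in s.
With the tool pointing down it reaches from about 350 to 975 mm from the base axis. Payload 7.1 kg.
Tool frame: the origin (TCP) lies midway between the tips of the shut fingers; the grasp point (between the pads) lies 19 mm behind it (ctrl.grip_depth is the distance from the TCP to the grasp point, in mm); z points along the fingers, y is the line along which they close (so a half turn about z gives the same grasp; the last joint's range is limited). The gripper opens to 88 mm and grips with 3 to 60 N. Pads are 20 mm wide; open, the fingers measure 115 mm over their backs; the gripper's body (75 mm by 178 mm) begins 61 mm behind the grasp point.
Start: joints at [1.263, 0.423, 1.63, -0, 1.089, -0.019], TCP at [177.97, 599.109, 222.675] pointing down, gripper open.
Joint ranges: [-3, 3], [-0.9, 2.11], [0.09, 2.58], [-1.31, 4.45], [0.11, 2.69], [-2.54, 2.54]. Speed limits (rad/s): [2.39, 2.39, 3.01, 3.14, 3.14, 3.14].

### API

Orientations are given as a rotation vector (axis times angle).
In Python, from workcell import ctrl, cams gives the robot as it stands.
- The arm moves only by the tool move_arm, never from a script. Its argument "steps" is a list of rows, each a list of 3 entries, a list of its own where there are three numbers: the shift along the tool's x, y, z in units of 25 mm (1.0 is 25 mm), then the turn about the tool's z in units of 5 degrees (1.0 is 5 degrees), then the closure, from 0 (fully open) to 1 (shut). A call has 1 to 20 rows; each row shifts and turns the commanded pose from where the row before left it, along the tool's axes as they then stand; what a row does not reach is not made up. A row lasts 1/12 s, in which the tool goes at most 41.7 mm and 7.16 degrees, less where a joint would pass 70% of its speed; a pose out of reach is approached as far as the arm can. A call is refused whole if a number of a shift passes 1 or a number of a turn 1, either way. A call with a gripper value outside its range is refused whole. The fingers move at their own pace and stop on an object; the grip force is fixed at half the most. Time passes only in rows, so rows that do not move let the fingers close. It gives the time, the measured TCP pose, the force, the opening and the grip force at its end, in the units of the state.
- ctrl.get_obs(): the state, without advancing time (a new reading comes with each control period).
- cams.get_image(name): name is "scene" or "top"; returns a dict with "image" (400x640x3 uint8, red, green, blue), "camera_matrix" (3x3 intrinsics, pixels), "k1" (the pictures are not rectified: a ray, as slopes to the right and down, at radius r is drawn at 1 + k1 r^2 times it, then the intrinsics apply), "xyz" and "rotation" of the camera in the world. Camera axes: x right, y down, z forward; pixel columns grow to the right and rows downward; lengths in mm; the calibration is good to about 2 mm. A picture is of the moment at which its call begins. There is no depth.
- ctrl.close_job(): hands the job in; it is judged then, once.
Trained networks look in the newest picture that a camera, given by its name, has taken for a name from the list of things; names that differ only in an ending like _2 or _b are one class to them, and where a whole thing is asked for, a point or a joint stands for the part that bears it (a point fixed in the world has none). Each returns a list of dicts, best first, with "p" (0 to 1); they miss things now and then, are a little off and sometimes report something else, mostly with a low value. They report only what shows in the picture. A call takes as long as a camera call. They do not tell look-alikes from the thing itself.
- cams.boxes_of(camera, thing): "rect" ([centre column, centre row, width, height] in pixels, round what is visible of it).
- cams.cut_out(camera, thing): "pixels" (400x640 bool, what is visible of it) and "rect" ([centre column, centre row, width, height] in pixels, round what is visible of it).
The state is a dict: "t": time; "qpos": joint angles; "qvel": joint speeds; "joint_torque": joint torques, N m; "ee_pos": TCP position; "orientation": TCP orientation; "ft_force": force on the tool from outside, world axes, zero at the start; "moment": the same for the moment, N m; "width": finger opening in mm; "grasp_force": force on a finger pad.
Only numpy, scipy, OpenCV 4.12 (cv2) and the standard library are available. Lean on these libraries where they do the work, as an engineer would, in place of code of your own. Each camera call takes 0.05 s, during which the arm holds its last target. There are 200 camera calls.

### The job

Set the phone up for cooking from a recipe. First pull the head of the telescopic phone stand straight up until the lock button in its column snaps out through the hole; then take the phone from its charging dock and gently stand it upright in the stand's cradle, in the middle, bottom edge down on the ledge and leaning back on the plate with the screen facing out. Leave the mug and the two shakers where they stand.

Things in the scene. Friction and masses are not known exactly. Their poses are not given: they have to be found in the camera images.
- stand: Telescopic phone stand, fixed: grey foot 112 x 104 x 12 mm and a square outer tube 30 x 30 mm with a black collar 36 x 36 mm at its top, 105 mm high. Origin: tube axis, on the worktop; -x is the front (lock hole), z up. The inner tube (22 x 22 mm) slides up out of it and carries the cradle.
- cradle (a point): Grey head of the stand: back plate 46 x 8 x 75 mm above a ledge 52 wide, 15 mm deep, with a lip 7 mm high. The frame leans back 0.26 rad: z up along the plate, -x out of its front face, y across. Origin: middle of the corner of plate face and ledge top, 30 mm in front of the tube axis, 109 mm up (fully down) to 168-170 mm (locked). Pinch the plate across its 46 mm width from above to lift it.
- mast (a joint): How far the inner tube with the cradle is drawn up, m: 0 fully down, 0.059 to 0.061 at the lock, where it also meets its end stop. Starts at 0 to 0.020. It slides stiffly (5 to 7 N to pull it up), stays where it is left when empty, but sinks under the phone unless locked.
- lock_button (a joint): Spring button (steel dome, 10 mm across) in the inner tube, pressed in by the outer tube's front wall until it meets the hole. Value in m: 0 pressed in, about 0.0075 snapped out (then it stands about 4 mm proud of the column and the tube can no longer slide).
- lock_hole (a point): Centre of the lock hole (12 mm, black bezel ring) in the front wall of the outer tube, 80 mm above the worktop.
- dock: Black charging dock, fixed: foot 95 x 80 x 10 mm, ledge with a lip and a round charging pad 58 mm across, on which the phone leans back 0.26 rad. Origin: on the worktop, middle; -x is the front, z up. Ledge's rear edge 10 mm in front of the origin, 30 mm up; the pad reaches 110 mm high, so the phone stands 52 mm above it and 3 mm out on either side.
- phone: Phone, 64 mm wide (y), 136 mm tall (z), 9 mm thick (x), 0.14 to 0.20 kg, dark. Origin: centre of its bottom edge; z to its top edge; -x is the lit screen side. Starts in the dock, screen to the front. Grip it across the 64 mm width by the long edges near the top. Set in the cradle, its origin is 4.5 mm in front (-x) of the cradle's origin and its axes are parallel to the cradle's.
- phone_screen (a point): Centre of the phone's screen, 68 mm above the bottom edge on its front face.
- mug: White mug, 78 mm across, 101 mm tall, 112 mm over the handle; origin under its centre, on the worktop. A bystander.
- salt: Small glass shaker with white contents, 31 mm across, 57 mm tall; origin under its centre. A bystander.
- pepper: Small glass shaker with grey contents, 31 mm across, 57 mm tall; origin under its centre. A bystander.
Things that resemble listed ones, but are neither listed nor needed, are in the scene too. There is more than one size of the stand; the job needs the larger.

How it is judged:
By the outcome, as a careful person would: the job done as asked, in the order asked, and still so for the second after the job is handed in, with the robot touching nothing.
It also fails if it takes over 51 s, if anything falls off the work surface, if the arm or the gripper's body presses on something with over 40 N, if the wrist force passes 120 N, or if a joint passes its speed limit or range.

## Working session

There is one attempt and no reset: what is moved stays moved. The work goes in short steps, Python scripts to look and compute and a tool call to move; the robot and the scene stay as the last step left them, time stands still between calls to the robot, and variables do not carry over. Pictures are saved under pics/ and viewed, at most 10 in all, crops included, and the job is handed in when it is done.

Besides the shell and the picture viewer there is one more tool, called after ">>>" as name(argument=value, ...), one argument or row to a line, values as JSON. move_arm: Moves the arm, as the interface text tells. Its arguments: {"type":"object","properties":{"steps":{"type":"array"}},"required":["steps"]}

```bash
mkdir -p pics; ls; python3 - <<'E'
from workcell import ctrl,cams
import cv2,numpy as np
for n in ["scene","top"]:
    d=cams.get_image(n); cv2.imwrite(f"pics/{n}0.png",cv2.cvtColor(d["image"],cv2.COLOR_RGB2BGR))
    print(n,d["camera_matrix"],d["k1"],d["xyz"],d["rotation"])
    for t in ["stand","cradle","lock_hole","dock","phone","phone_screen","mug","salt","pepper","lock_button"]:
        try: print(t,[(round(b["p"],2),np.round(b["rect"],1).tolist()) for b in cams.boxes_of(n,t)])
        except Exception as e: print(t,e)
o=ctrl.get_obs();print(o)
E
```

```text
pics
scene [[370.36203521   0.         318.71009045]
 [  0.         370.36203521 199.09792725]
 [  0.           0.           1.        ]] -0.01424135988978138 [182.77434112 426.14732063 682.07438673] [-0.84129967  2.55463586 -1.04861292]
stand [(0.92, [306.2, 252.7, 64.9, 91.6]), (0.64, [284.4, 347.4, 46.7, 65.5])]
cradle [(0.93, [282.1, 333.4, 32.1, 40.7]), (0.88, [308.6, 233.0, 34.9, 49.6]), (0.73, [390.6, 153.1, 17.5, 55.4])]
lock_hole [(0.96, [307.6, 253.6, 67.1, 94.5]), (0.75, [284.4, 344.6, 53.2, 70.9]), (0.55, [308.3, 233.3, 33.2, 48.1])]
dock [(0.91, [384.4, 178.3, 44.8, 35.8])]
phone [(0.61, [391.6, 152.9, 18.2, 58.0]), (0.4, [298.2, 208.6, 14.1, 14.1])]
phone_screen [(0.77, [390.5, 152.7, 17.0, 58.2])]
mug [(0.72, [337.2, 210.1, 35.3, 55.0]), (0.18, [274.9, 228.6, 13.4, 25.9])]
salt [(0.62, [298.3, 205.9, 10.8, 15.2])]
pepper [(0.83, [274.3, 227.2, 11.4, 21.7])]
lock_button []
top [[390.23127804   0.         323.84387412]
 [  0.         390.23127804 199.28270234]
 [  0.           0.           1.        ]] -0.07751468064363996 [422.94706535 -45.60483395 948.04030384] [-2.172
[... 647 characters left out ...]
tton []
{'t': 1.1, 'qpos': array([ 1.26297777e+00,  4.23103571e-01,  1.62990166e+00, -2.43312155e-05,
        1.08860658e+00, -1.89992094e-02]), 'qvel': array([-1.12909313e-03, -7.36484114e-04, -4.46731818e-05,  1.17603260e-03,
        1.73537607e-03, -7.54957875e-04]), 'joint_torque': array([-6.58018962e-04, -5.44594145e+01, -2.74048895e+01,  6.42777840e-02,
        1.68939494e-02,  7.51571861e-06]), 'ee_pos': array([177.98822459, 599.09981246, 222.67217745]), 'orientation': array([ 4.52081016e-01,  3.10887650e+00, -3.52030430e-05]), 'ft_force': array([0.17705574, 0.46889748, 0.54577648]), 'moment': array([0.03572272, 0.03736352, 0.01932676]), 'grasp_force': 0.0, 'width': 87.57373182668239}
```

```bash
python3 - <<'E'
import cv2,numpy as np
t=cv2.imread("pics/top0.png");s=cv2.imread("pics/scene0.png")
cv2.imwrite("pics/topc.png",cv2.resize(t[140:300,170:470],(800,427),interpolation=cv2.INTER_CUBIC))
cv2.imwrite("pics/scenec.png",cv2.resize(s[100:400,240:440],(400,600),interpolation=cv2.INTER_CUBIC))
E
```

```text
(no output)
```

View pics/topc.png

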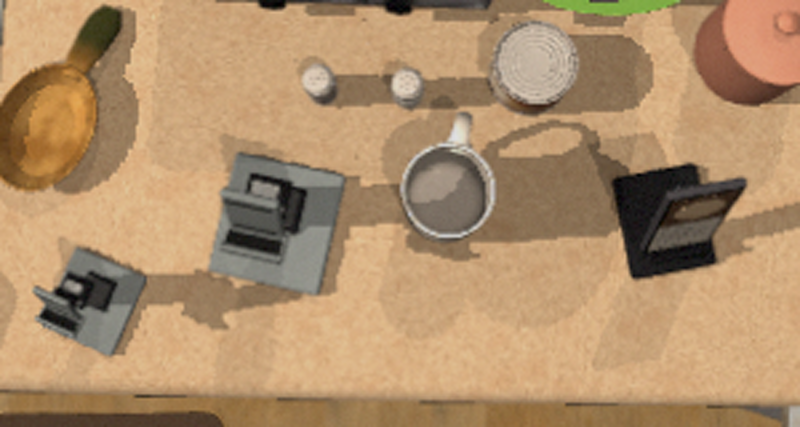

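View pics/scenec.png

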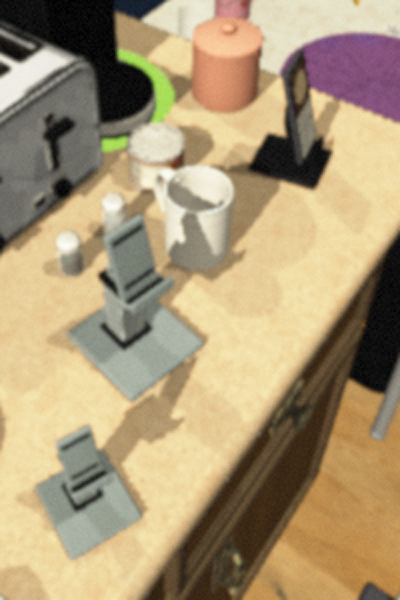

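```bash
cat > h.py <<'E'
import numpy as np,cv2
from scipy.spatial.transform import Rotation as R
from scipy.optimize import minimize
L=0.26
def proj(c,P):
    p=(np.asarray(P,float)-c["xyz"])@R.from_rotvec(c["rotation"]).as_matrix()
    u=p[:,:2]/p[:,2:]; r2=(u**2).sum(1,keepdims=True); u=u*(1+c["k1"]*r2)
    K=c["camera_matrix"]; return u*[K[0,0],K[1,1]]+[K[0,2],K[1,2]]
def box(x0,x1,y0,y1,z0,z1): return np.array([[x,y,z] for x in(x0,x1) for y in(y0,y1) for z in(z0,z1)],float)
RL=R.from_euler('y',L).as_matrix()   # z axis leans to +x (back)
def lean(b,o): return b@RL.T+o
def place(b,x,y,yaw): return b@R.from_euler('z',yaw).as_matrix().T+[x,y,0]
def stand(x,y,yaw,mast,ox):
    o=[-30,0,109+mast]
    B=[box(ox-56,ox+56,-52,52,0,12),box(-15,15,-15,15,0,105),box(-18,18,-18,18,95,105),box(-11,11,-11,11,100,104+mast),
       lean(box(0,8,-23,23,0,75),o),lean(box(-15,8,-26,26,-5,0),o),lean(box(-17,-15,-26,26,-5,7),o)]
    return [place(b,x,y,yaw) for b in B]
def phone(x,y,yaw,z): # x,y,z = phone origin
    return [place(lean(box(-4.5,4.5,-32,32,0,136),[0,0,z]),x,y,yaw)]
def dock(x,y,yaw,ox):
    B=[box(ox-47.5,ox+47.5,-40,40,0,10)]
    return [place(b,x,y,yaw) for b in B]
S=8
def sil(c,B,off,sz):
    m=np.zeros((sz[1]*S//2,sz[0]*S//2),np.uint8)
    for b in B:
        h=cv2.convexHull(((proj(c,b)+.5-off)*S/2*16).astype(np.int32)); cv2.fillConvexPoly(m,h,255,shift=4)
    return cv2.resize(m,(sz[0],sz[1]),interpolation=cv2.INTER_AREA)/255.
def fit(cs,ms,model,p0,step):
    W=[]
    for m in ms:
        ys,xs=np.where(m); o=np.array([xs.min()-15,ys.min()-15]).clip(0); e=np.array([xs.max()+15,ys.max()+15]).clip(0,[640,400]); W.append((o,e-o,m[o[1]:e[1],o[0]:e[0]].astype(float)))
    f=lambda p:sum(((sil(c,model(*p),o,sz)-mm)**2).sum()/mm.sum() for c,(o,sz,mm) in zip(cs,W))
    p=np.array(p0,float)
    for k in (1,.4,.2):
        sx=np.vstack([p]+[p+np.eye(len(p))[i]*step[i]*k for i in range(len(p))])
        r=minimize(f,p,method="Nelder-Mead",options=dict(initial_simplex=sx,maxiter=400)); p=r.x
    return p,r.fun
def ray(c,uv,z):
    K=c["camera_matrix"]; d=(np.array(uv)-[K[0,2],K[1,2]])/[K[0,0],K[1,1]]; u=d.copy()
    for _ in range(5): u=d/(1+c["k1"]*(u@u))
    v=R.from_rotvec(c["rotation"]).as_matrix()@[u[0],u[1],1]; return c["xyz"]+v*(z-c["xyz"][2])/v[2]
def draw(c,img,B,col,s):
    for b in B:
        q=(proj(c,b)+.5)*s
        for i in range(8):
            for j in (1,2,4):
                if not i&j: cv2.line(img,tuple(map(int,q[i])),tuple(map(int,q[i|j])),col,1,cv2.LINE_AA)
E
cat > m.py <<'E'
from h import *
from workcell import cams
import pickle
cs=[cams.get_image(n) for n in("top","scene")]
M={}
near=dict(stand=[(274,224),(307,253)],phone=[(429,220),(391,153)],dock=[(420,222),(385,178)])
for t in near:
    M[t]=[]
    for n,q in zip(("top","scene"),near[t]):
        l=cams.cut_out(n,t); l=[d for d in l if np.hypot(*(np.array(d["rect"][:2])-q))<20]
        M[t].append(l[0]["pixels"] if l else None); print(t,n,len(l),l and (l[0]["p"],l[0]["rect"],l[0]["pixels"].sum()))
pickle.dump((cs,M),open("m.pkl","wb"))
for i,q in ((0,(274,224)),(0,(420,222))): print(ray(cs[i],q,10))
E
python3 m.py
```

```text
stand top 0 []
stand scene 1 (0.86, [306.7, 252.9, 63.4, 90.4], np.int64(3018))
phone top 1 (0.76, [426.0, 220.8, 38.0, 26.4], np.int64(613))
phone scene 1 (0.73, [391.5, 153.8, 14.8, 59.1], np.int64(608))
dock top 1 (0.59, [420.1, 224.6, 40.5, 42.3], np.int64(906))
dock scene 1 (0.89, [385.8, 176.7, 43.0, 38.5], np.int64(768))
[486.34457229  75.57390821  10.        ]
[ 497.71083193 -276.89666748   10.        ]
```

```bash
cat > f.py <<'E'
from h import *
from workcell import cams
import pickle
cs,M=pickle.load(open("m.pkl","rb"))
if M["stand"][0] is None:
    for k in range(4):
        cs[0]=cams.get_image("top")
        l=[d for t in("stand","mast") for d in cams.cut_out("top",t)]; l=[d for d in l if np.hypot(*(np.array(d["rect"][:2])-(274,224)))<12]
        if l: M["stand"][0]=l[0]["pixels"]; print(l[0]["rect"],l[0]["p"],l[0]["pixels"].sum()); break
    pickle.dump((cs,M),open("m.pkl","wb"))
ps,e=fit(cs,M["stand"],stand,[490,78,-.2,10,10],[15,15,.2,10,10]); print("stand",ps.round(3),e)
best=min((fit(cs,M["phone"],phone,[490,-275,y,32],[15,15,.2,6]) for y in(-.1,.25)),key=lambda r:r[1]); pp=best[0]; print("phone",pp.round(3),best[1])
im0=[cv2.cvtColor(c["image"],cv2.COLOR_RGB2BGR) for c in cs]
U=[a|b for a,b in zip(M["dock"],M["phone"])]
pd,e=fit(cs,U,lambda x,y,w,ox,z:dock(x,y,w,ox)+phone(*(place(np.array([[-14.5,0,0]]),x,y,w)[0][:2]),w,z),[pp[0]+14,pp[1],pp[2],0,32],[10,10,.1,8,4])
print("dock+phone",pd.round(3),e,place(np.array([[-14.5,0,0]]),*pd[:3])[0])
pickle.dump((ps,pp,pd),open("p.pkl","wb"))
def crop(i,B,u0,v0,u1,v1,s):
    im=cv2.resize(im0[i],None,fx=s,fy=s,interpolation=cv2.INTER_CUBIC)
    for b,col in B: draw(cs[i],im,b,col,s)
    return cv2.resize(im[v0*s:v1*s,u0*s:u1*s],(400,300))
A=[(stand(*ps),(0,0,255)),(phone(*pp),(0,255,0)),(dock(*pd[:4]),(255,0,0))]
o=np.vstack([np.hstack([crop(0,A,234,194,314,254,5),crop(0,A,380,190,460,250,5)]),np.hstack([crop(1,A,246,208,366,298,5),crop(1,A,340,115,440,190,5)])])
cv2.imwrite("pics/ov.png",o)
E
python3 f.py
```

```text
[273.6, 222.2, 56.1, 52.5] 0.61 1972
stand [ 5.01088e+02  7.54750e+01 -2.08000e-01 -2.28800e+00 -1.24920e+01] 0.10223511691789527
phone [ 4.75315e+02 -2.77591e+02  2.42000e-01  2.84960e+01] 0.15195353374894907
dock+phone [ 4.89925e+02 -2.76038e+02  2.07000e-01  7.00700e+00  2.25960e+01] 0.1253491016246037 [ 475.73382872 -279.0135051     0.        ]
```

View pics/ov.png

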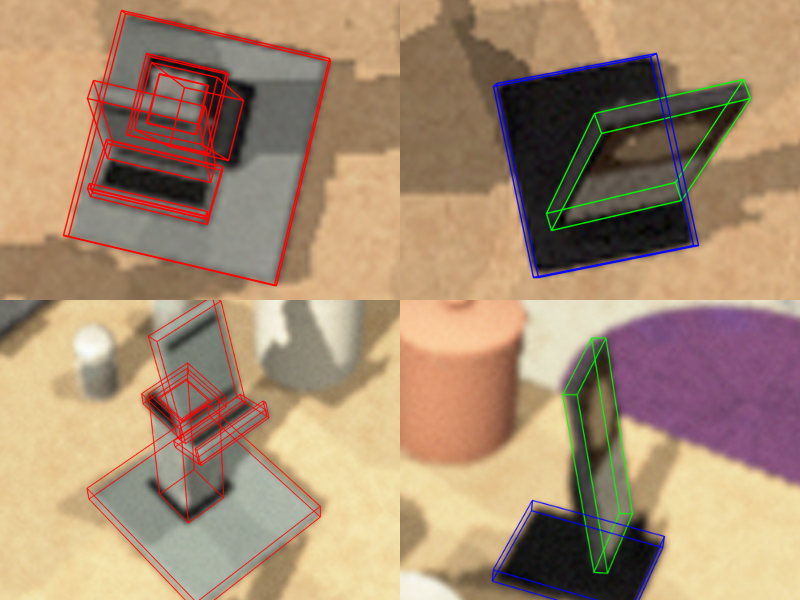

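```bash
cat > g.py <<'E'
from h import *
from workcell import ctrl
import pickle
def togo(P,yaw,o=None):
    """tool-axis shift (units of 25mm, after turn) and turn (units of 5deg) to TCP P, tool y along yaw+90deg"""
    o=o or ctrl.get_obs(); T=R.from_rotvec(o["orientation"]).as_matrix()
    a=np.degrees(np.arctan2(T[1,1],T[0,1])); d=(np.degrees(yaw)+90-a+90)%180-90
    T2=T@R.from_euler('z',-d,degrees=True).as_matrix()
    print("t",o["t"],"ee",o["ee_pos"].round(1),"w",round(o["width"],1),"F",o["ft_force"].round(1),"q6",o["qpos"][5].round(2),"gf",round(o["grasp_force"],1))
    print("turn units",round(-d/5,2),"shift units",((np.array(P)-o["ee_pos"])@T2/25).round(2),"before-turn axes",((np.array(P)-o["ee_pos"])@T/25).round(2))
def loc(ps,v): return place(np.array([v],float),*ps[:3])[0]
def cr(ps,mast,v): return loc(ps,lean(np.array([v],float),[-30,0,109+mast])[0])
E
python3 -c "
from g import *
ps,pp,pd=pickle.load(open('p.pkl','rb'))
P=cr(ps,0,[4,0,60])-[0,0,19]; print(P); togo(P+[0,0,75],ps[2])"
```

```text
[490.60919585  77.68714381 146.95507648]
t 1.65 ee [178.  599.1 222.7] w 87.8 F [-1.   0.3 -0.2] q6 -0.02 gf 0.0
turn units -0.93 shift units [-16.54 -17.82   0.03] before-turn axes [-17.93 -16.43   0.03]
```

>>> move_arm(
  steps=[
    [[0, 0, 0], -0.93, 0],
    [[-0.87, -0.94, 0], 0, 0],
    [[-0.87, -0.94, 0], 0, 0],
    [[-0.87, -0.94, 0], 0, 0],
    [[-0.87, -0.94, 0], 0, 0],
    [[-0.87, -0.94, 0], 0, 0],
    [[-0.87, -0.94, 0], 0, 0],
    [[-0.87, -0.94, 0], 0, 0],
    [[-0.87, -0.94, 0], 0, 0],
    [[-0.87, -0.94, 0], 0, 0],
    [[-0.87, -0.94, 0], 0, 0],
    [[-0.87, -0.94, 0], 0, 0],
    [[-0.87, -0.94, 0], 0, 0],
    [[-0.87, -0.94, 0], 0, 0],
    [[-0.87, -0.94, 0], 0, 0],
    [[-0.87, -0.94, 0], 0, 0],
    [[-0.87, -0.94, 0], 0, 0],
    [[-0.87, -0.94, 0], 0, 0],
    [[-0.87, -0.94, 0], 0, 0],
    [[-0.87, -0.94, 0], 0, 0],
  ],
)

```text
t: 3.32
ee_pos: [491.0, 75.5, 222.9]
orientation: [0.326, 3.124, 0.0]
ft_force: [1.1, 0.9, 0.7]
width: 87.9
grasp_force: 0.0
```

```bash
python3 -c "
from g import *
from workcell import cams
ps,pp,pd=pickle.load(open('p.pkl','rb'))
P=cr(ps,0,[4,0,60])-[0,0,19]; togo(P,ps[2])
o=[]
for n,(u,v) in (('top',(274,222)),('scene',(308,233))):
    im=cams.get_image(n)['image'][v-38:v+37,u-50:u+50,::-1]; o.append(cv2.resize(im,(400,300),interpolation=cv2.INTER_CUBIC))
cv2.imwrite('pics/a.png',np.hstack(o))"
```

```text
t 3.3167 ee [491.   75.5 222.9] w 87.9 F [1.1 0.9 0.7] q6 -1.23 gf 0.0
turn units 0.0 shift units [0.04 0.08 3.04] before-turn axes [0.04 0.08 3.04]
```

View pics/a.png

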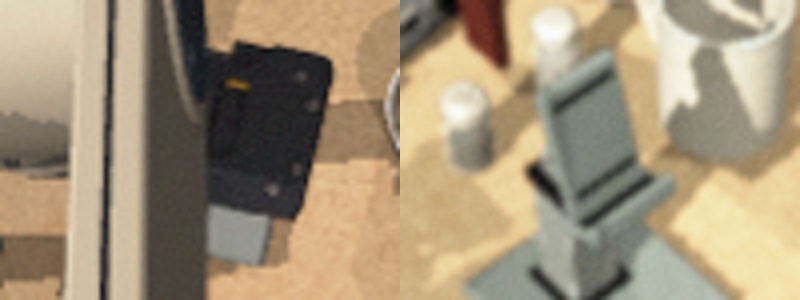

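>>> move_arm(
  steps=[
    [[0.04, 0.08, 0.6], 0, 0],
    [[0, 0, 0.6], 0, 0],
    [[0, 0, 0.6], 0, 0],
    [[0, 0, 0.6], 0, 0],
    [[0, 0, 0.6], 0, 0],
    [[0, 0, 0], 0, 0.2],
    [[0, 0, 0], 0, 0.3],
  ],
)

```text
t: 4.0
ee_pos: [488.9, 79.6, 147.3]
orientation: [-0.325, -3.123, 0.001]
ft_force: [-0.0, -0.0, 0.5]
width: 77.9
grasp_force: 0.0
```

```bash
python3 -c "
from g import *
from workcell import cams
ps,pp,pd=pickle.load(open('p.pkl','rb'))
P=cr(ps,0,[4,0,60])-[0,0,19]; togo(P,ps[2])
u,v=308,213
im=cams.get_image('scene')['image'][v-50:v+50,u-60:u+60,::-1]
cv2.imwrite('pics/b.png',cv2.resize(im,(600,500),interpolation=cv2.INTER_CUBIC))"
```

```text
t 4.0 ee [488.9  79.6 147.3] w 77.9 F [-0.  -0.   0.5] q6 -1.23 gf 0.0
turn units 0.01 shift units [-0.08 -0.06  0.01] before-turn axes [-0.08 -0.06  0.01]
```

View pics/b.png

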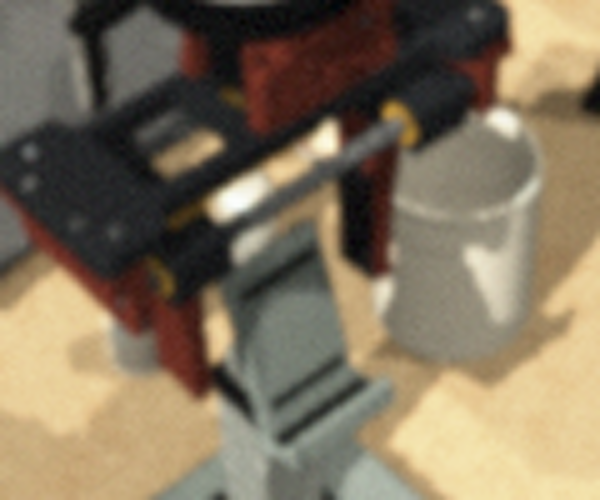

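>>> move_arm(
  steps=[
    [[-0.08, -0.06, 0], 0, 0.3],
    [[0, 0, 0], 0, 0.4],
    [[0, 0, 0], 0, 0.44],
    [[0, 0, 0], 0, 0.44],
    [[0, 0, 0], 0, 0.44],
    [[0, 0, 0], 0, 0.44],
  ],
)

```text
t: 4.55
ee_pos: [491.5, 77.3, 147.9]
orientation: [0.326, 3.124, 0.0]
ft_force: [0.7, -0.0, 0.1]
width: 49.0
grasp_force: 0.0
```

>>> move_arm(
  steps=[
    [[0, 0, 0], 0, 0.6],
    [[0, 0, 0], 0, 0.8],
    [[0, 0, 0], 0, 1],
    [[0, 0, 0], 0, 1],
  ],
)

```text
t: 4.88
ee_pos: [491.5, 77.5, 147.7]
orientation: [0.325, 3.125, 0.0]
ft_force: [0.6, 2.5, 1.1]
width: 45.9
grasp_force: 30.0
```

>>> move_arm(
  steps=[
    [[0, 0, -0.15], 0, 1],
    [[0, 0, -0.2], 0, 1],
    [[0, 0, -0.2], 0, 1],
    [[0, 0, -0.2], 0, 1],
    [[0, 0, -0.2], 0, 1],
    [[0, 0, -0.2], 0, 1],
    [[0, 0, -0.2], 0, 1],
    [[0, 0, -0.2], 0, 1],
    [[0, 0, -0.2], 0, 1],
    [[0, 0, -0.2], 0, 1],
    [[0, 0, 0], 0, 1],
  ],
)

```text
t: 5.8
ee_pos: [491.5, 77.5, 197.2]
orientation: [0.326, 3.124, 0.001]
ft_force: [-1.1, 3.0, 2.9]
width: 45.8
grasp_force: 30.0
```

>>> move_arm(
  steps=[
    [[0, 0, -0.1], 0, 1],
    [[0, 0, -0.1], 0, 1],
    [[0, 0, -0.1], 0, 1],
  ],
)

```text
t: 6.05
ee_pos: [491.4, 77.5, 203.8]
orientation: [-0.326, -3.125, -0.0]
ft_force: [3.3, 4.7, -7.3]
width: 45.7
grasp_force: 30.0
```

>>> move_arm(
  steps=[
    [[0, 0, -0.06], 0, 1],
    [[0, 0, -0.06], 0, 1],
  ],
)

```text
t: 6.22
ee_pos: [491.4, 77.5, 206.9]
orientation: [-0.326, -3.125, -0.001]
ft_force: [1.8, 4.2, -5.5]
width: 46.2
grasp_force: 30.0
```

>>> move_arm(
  steps=[
    [[0, 0, -0.06], 0, 1],
    [[0, 0, -0.04], 0, 1],
    [[0, 0, 0], 0, 1],
  ],
)

```text
t: 6.47
ee_pos: [491.3, 77.5, 207.4]
orientation: [-0.326, -3.124, -0.0]
ft_force: [9.5, 5.4, -24.9]
width: 45.8
grasp_force: 30.0
```

>>> move_arm(
  steps=[
    [[0, 0, 0.08], 0, 1],
    [[0, 0, 0.06], 0, 1],
    [[0, 0, 0.03], 0, 1],
    [[0, 0, 0], 0, 1],
  ],
)

```text
t: 6.8
ee_pos: [491.4, 77.5, 205.3]
orientation: [0.326, 3.125, 0.0]
ft_force: [1.3, 5.0, -2.8]
width: 45.7
grasp_force: 30.0
```

```bash
python3 -c "
from g import *
from workcell import cams
ps,pp,pd=pickle.load(open('p.pkl','rb'))
c=cams.get_image('scene'); q=proj(c,[loc(ps,[-15,0,80])])[0]; print(q,cams.boxes_of('scene','lock_button'))
u,v=map(int,q)
im=c['image'][v-40:v+40,u-40:u+40,::-1]
cv2.imwrite('pics/c.png',cv2.resize(im,(560,560),interpolation=cv2.INTER_CUBIC))"
```

```text
[305.9019348  248.12501603] []
```

View pics/c.png

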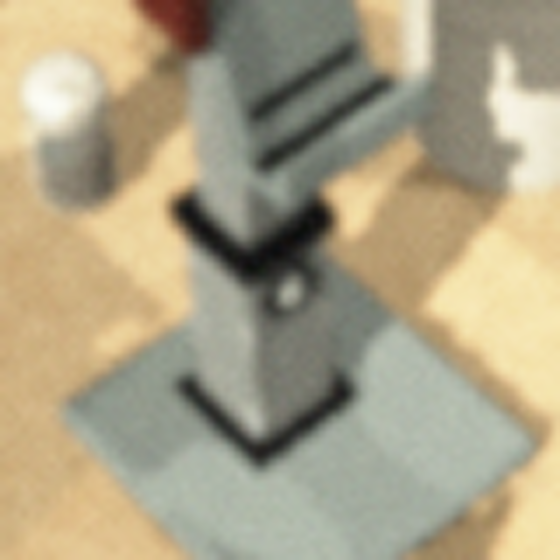

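>>> move_arm(
  steps=[
    [[0, 0, 0.05], 0, 1],
    [[0, 0, 0.03], 0, 1],
    [[0, 0, 0], 0, 1],
  ],
)

```text
t: 7.15
ee_pos: [491.5, 77.5, 204.7]
orientation: [0.325, 3.124, 0.001]
ft_force: [-3.4, 5.1, 11.8]
width: 45.8
grasp_force: 30.0
```

>>> move_arm(
  steps=[
    [[0, 0, -0.04], 0, 0.8],
    [[0, 0, 0], 0, 0.4],
    [[0, 0, 0], 0, 0.2],
    [[0, 0, 0], 0, 0.1],
    [[0, 0, 0], 0, 0],
    [[0, 0, -0.4], 0, 0],
    [[0, 0, -0.8], 0, 0],
    [[0, 0, -1], 0, 0],
    [[0, 0, -0.8], 0, 0],
    [[0, 0, 0], 0, 0],
  ],
)

```text
t: 7.98
ee_pos: [493.7, 77.5, 283.7]
orientation: [0.325, 3.118, 0.002]
ft_force: [0.1, -0.7, 0.7]
width: 87.7
grasp_force: 0.0
```

```bash
python3 -c "
from g import *
ps,pp,pd=pickle.load(open('p.pkl','rb'))
yaw=(pp[2]+pd[2])/2; print(yaw)
for z in(28.5,31):
    P=place(lean(np.array([[0,0,112.]]),[0,0,z]),pp[0],pp[1],yaw)[0]-[0,0,19]; print(P)
togo(P+[0,0,75],yaw)"
```

```text
0.22416194211764207
[ 503.38763928 -271.19064683  117.73567755]
[ 503.38763928 -271.19064683  120.23567755]
t 7.9833 ee [493.7  77.5 283.7] w 87.7 F [ 0.1 -0.7  0.7] q6 -1.23 gf 0.0
turn units -4.95 shift units [  2.75 -13.68   3.53] before-turn axes [ -3.23 -13.57   3.53]
```

```bash
python3 -c "
from g import *
cs,M=pickle.load(open('m.pkl','rb'))
ps,pp,pd=pickle.load(open('p.pkl','rb'))
for yaw in(.19,.21,.23):
    p,e=fit(cs,M['phone'],lambda x,y:phone(x,y,yaw,31.2),pp[:2],[6,6]); print(yaw,p,e)
    p2,e2=fit(cs,M['dock'],lambda x,y,ox:dock(x,y,yaw,ox)+phone(x-14.35*np.cos(yaw),y-14.35*np.sin(yaw),yaw,31.2),[pd[0],pd[1],0],[6,6,6]); print(p2,e2)
    P=place(lean(np.array([[0,0,112.]]),[0,0,31.2]),*p,yaw)[0]-[0,0,19]; print(P)
    togo(P+[0,0,75],yaw)"
```

```text
0.19 [ 475.17582094 -276.46207035] 0.21029836747871605
[ 505.6444192  -272.63443017   -9.24540622] 1.3590133050796391
[ 503.4506903  -271.02425207  120.43567755]
t 7.9833 ee [493.7  77.5 283.7] w 87.7 F [ 0.1 -0.7  0.7] q6 -1.23 gf 0.0
turn units -4.56 shift units [  2.27 -13.76   3.52] before-turn axes [ -3.23 -13.57   3.52]
0.21 [ 475.65854288 -277.25706029] 0.1782063183490694
[ 504.0828418  -272.89260698   -7.52638594] 1.3357426023421963
[ 503.81900834 -271.25486985  120.43567755]
t 7.9833 ee [493.7  77.5 283.7] w 87.7 F [ 0.1 -0.7  0.7] q6 -1.23 gf 0.0
turn units -4.79 shift units [  2.54 -13.72   3.52] before-turn axes [ -3.25 -13.57   3.52]
0.23 [ 475.70810353 -277.63489063] 0.15876023751621907
[ 507.72797239 -271.49123325  -11.0519576 ] 1.3206058941182413
[ 503.74290128 -271.07072882  120.43567755]
t 7.9833 ee [493.7  77.5 283.7] w 87.7 F [ 0.1 -0.7  0.7] q6 -1.23 gf 0.0
turn units -5.02 shift units [  2.81 -13.66   3.52] before-turn axes [ -3.24 -13.57   3.52]
```

>>> move_arm(
  steps=[
    [[0, 0, 0], -0.99, 0],
    [[0, 0, 0], -0.99, 0],
    [[0, 0, 0], -0.99, 0],
    [[0, 0, 0], -0.98, 0],
    [[0, 0, 0], -0.98, 0],
    [[0.19, -0.98, 0], 0, 0],
    [[0.19, -0.98, 0], 0, 0],
    [[0.19, -0.98, 0], 0, 0],
    [[0.19, -0.98, 0], 0, 0],
    [[0.19, -0.98, 0], 0, 0],
    [[0.19, -0.98, 0], 0, 0],
    [[0.19, -0.98, 0], 0, 0],
    [[0.19, -0.98, 0], 0, 0],
    [[0.19, -0.98, 0], 0, 0],
    [[0.19, -0.98, 0], 0, 0],
    [[0.19, -0.98, 0], 0, 0],
    [[0.19, -0.98, 0], 0, 0],
    [[0.19, -0.98, 0], 0, 0],
    [[0.23, -0.98, 0], 0, 0],
    [[0, 0, 0], 0, 0],
  ],
)

```text
t: 9.65
ee_pos: [501.0, -275.7, 278.7]
orientation: [0.345, -3.122, 0.002]
ft_force: [-0.5, -0.0, 0.2]
width: 87.7
grasp_force: 0.0
```

```bash
cat > r.py <<'E'
from g import *
from workcell import cams
ps,pp,pd=pickle.load(open('p.pkl','rb'))
cs=[cams.get_image(n) for n in("top","scene")]
q=[proj(c,[cr(ps,60,[0,0,30])])[0] for c in cs]; ms=[]
for n,p in zip(("top","scene"),q):
    l=[d for t in("stand","mast") for d in cams.cut_out(n,t)]; l=[d for d in l if d["rect"][2]>45 and np.hypot(*(np.array(d["rect"][:2])-p))<40]
    print(n,p,[(d["p"],d["rect"]) for d in l]); ms.append(l[0]["pixels"] if l else None)
pickle.dump((cs,ms),open("m2.pkl","wb"))
k=[i for i in(0,1) if ms[i] is not None]
c2=[cs[i] for i in k];m2=[ms[i] for i in k]
r,e=fit(c2,m2,stand,[ps[0],ps[1],ps[2],60,ps[4]],[8,8,.1,5,5]);print(r.round(3),e)
r,e=fit(c2,m2,lambda x,y,ox:stand(x,y,ps[2],60,ox),[ps[0],ps[1],ps[4]],[8,8,5]);print(r.round(3),e)
P=place(lean(np.array([[0,0,112.]]),[0,0,31.2]),475.7,-277.4,.222)[0]-[0,0,19]; togo(P,.222)
E
python3 r.py
```

```text
top [259.23189309 220.77360601] [(0.65, [274.1, 219.6, 55.9, 52.4])]
scene [305.92166592 210.27866774] [(0.98, [307.4, 243.8, 66.1, 113.7])]
[ 5.01901e+02  7.58630e+01 -1.92000e-01  5.32790e+01 -1.37620e+01] 0.1268117686882152
[498.851  77.292 -10.443] 0.15407750787790217
t 9.95 ee [ 501.2 -271.1  279.1] w 87.9 F [ 0.7 -0.7  0.2] q6 -2.31 gf 0.0
turn units 0.02 shift units [-0.1  -0.03  6.35] before-turn axes [-0.1  -0.03  6.35]
```

>>> move_arm(
  steps=[
    [[-0.1, -0.03, 0.8], 0, 0],
    [[0, 0, 0.9], 0, 0],
    [[0, 0, 0.9], 0, 0],
    [[0, 0, 0.9], 0, 0],
    [[0, 0, 0.8], 0, 0],
    [[0, 0, 0.7], 0, 0],
    [[0, 0, 0.6], 0, 0],
    [[0, 0, 0.5], 0, 0],
    [[0, 0, 0.25], 0, 0.1],
    [[0, 0, 0], 0, 0.15],
    [[0, 0, 0], 0, 0.2],
    [[0, 0, 0], 0, 0.2],
  ],
)

```text
t: 10.95
ee_pos: [504.5, -272.5, 121.3]
orientation: [-0.349, 3.121, -0.001]
ft_force: [0.3, 0.1, -0.5]
width: 70.5
grasp_force: 0.0
```

```bash
python3 -c "
from g import *
from workcell import cams
P=place(lean(np.array([[0,0,112.]]),[0,0,31.2]),475.7,-277.4,.222)[0]-[0,0,19]; togo(P,.222)
u,v=388,140
im=cams.get_image('scene')['image'][v-45:v+55,u-60:u+60,::-1]
cv2.imwrite('pics/d.png',cv2.resize(im,(600,500),interpolation=cv2.INTER_CUBIC))"
```

```text
t 10.95 ee [ 504.5 -272.5  121.3] w 70.5 F [ 0.3  0.1 -0.5] q6 -2.31 gf 0.0
turn units 0.01 shift units [0.02 0.06 0.04] before-turn axes [0.02 0.06 0.04]
```

View pics/d.png

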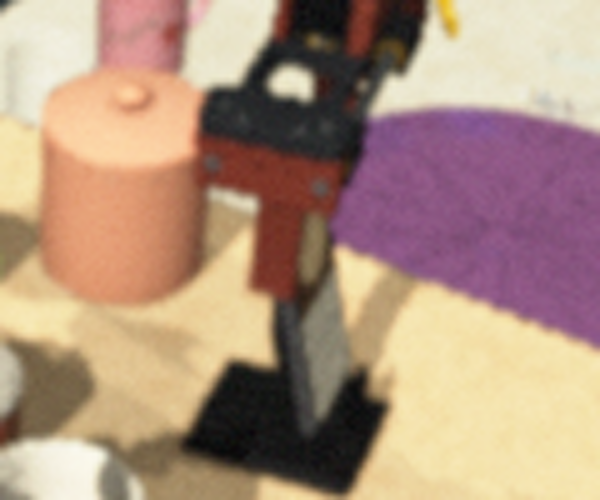

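>>> move_arm(
  steps=[
    [[0.02, 0.05, 0], 0, 0.22],
    [[0, 0, 0], 0, 0.24],
    [[0, 0, 0], 0, 0.26],
    [[0, 0, 0], 0, 0.28],
    [[0, 0, 0], 0, 0.5],
    [[0, 0, 0], 0, 0.5],
  ],
)

```text
t: 11.5
ee_pos: [503.2, -271.1, 120.8]
orientation: [-0.348, 3.122, 0.0]
ft_force: [-0.2, 1.9, 5.5]
width: 63.7
grasp_force: 30.0
```

>>> move_arm(
  steps=[
    [[0, 0, -0.2], 0, 0.5],
    [[0, 0, -0.3], 0, 0.5],
    [[0, 0, -0.4], 0, 0.5],
    [[0, 0, -0.5], 0, 0.5],
    [[0, 0, -0.6], 0, 0.5],
    [[0, 0, -0.7], 0, 0.5],
    [[0, 0, -0.7], 0, 0.5],
    [[0, 0, -0.7], 0, 0.5],
    [[0, 0, -0.7], 0, 0.5],
    [[0, 0, -0.7], 0, 0.5],
    [[0, 0, -0.6], 0, 0.5],
    [[0, 0, -0.5], 0, 0.5],
    [[0, 0, -0.2], 0, 0.5],
    [[0, 0, 0], 0, 0.5],
  ],
)

```text
t: 12.67
ee_pos: [503.7, -271.6, 292.7]
orientation: [-0.349, 3.119, -0.003]
ft_force: [-1.1, -0.0, -0.8]
width: 63.9
grasp_force: 29.9
```

```bash
cat > t.py <<'E'
from g import *
ps,pp,pd=pickle.load(open('p.pkl','rb'))
S=[500.8,76.2,-.205]
gr=R.from_euler('z',-.222).as_matrix()@(np.array([503.2,-271.1,120.8])-[475.7,-277.4,31.2]); print("TCP in phone yaw frame",gr)
def target(g,h,dy=0):  # phone back face g mm before plate, bottom h above ledge (along plate)
    return cr(S,60,[-4.5-g,dy,h])+R.from_euler('z',S[2]).as_matrix()@gr
if __name__=="__main__":
    for g,h in((12,25),(3,18)): print(g,h,target(g,h)); togo(target(g,h),S[2])
E
python3 t.py
```

```text
TCP in phone yaw frame [28.21226374  0.09041499 89.6       ]
12 25 [489.74898822  78.59008408 287.00157856]
t 12.6667 ee [ 503.7 -271.6  292.7] w 63.9 F [-1.1 -0.  -0.8] q6 -2.31 gf 29.9
turn units 4.9 shift units [ 3.4 13.6  0.2] before-turn axes [-2.55 13.79  0.2 ]
3 18 [496.50249796  77.18588881 277.92312375]
t 12.6667 ee [ 503.7 -271.6  292.7] w 63.9 F [-1.1 -0.  -0.8] q6 -2.31 gf 29.9
turn units 4.9 shift units [ 3.13 13.6   0.56] before-turn axes [-2.8  13.67  0.56]
```

>>> move_arm(
  steps=[
    [[0, 0, 0], 0.98, 0.5],
    [[0, 0, 0], 0.98, 0.5],
    [[0, 0, 0], 0.98, 0.5],
    [[0, 0, 0], 0.98, 0.5],
    [[0, 0, 0], 0.98, 0.5],
    [[0.2, 0.4, 0], 0, 0.5],
    [[0.3, 0.8, 0], 0, 0.5],
    [[0.4, 1, 0], 0, 0.5],
    [[0.4, 1, 0], 0, 0.5],
    [[0.4, 1, 0], 0, 0.5],
    [[0.4, 1, 0], 0, 0.5],
    [[0.4, 1, 0], 0, 0.5],
    [[0.4, 1, 0], 0, 0.5],
    [[0.4, 1, 0], 0, 0.5],
    [[0.4, 1, 0], 0, 0.5],
    [[0.4, 1, 0], 0, 0.5],
    [[0.3, 1, 0], 0, 0.5],
    [[0.1, 1, 0], 0, 0.5],
    [[0, 0.8, 0], 0, 0.5],
    [[0, 0.6, 0], 0, 0.5],
  ],
)

```text
t: 14.33
ee_pos: [461.1, 86.6, 290.1]
orientation: [-0.315, -3.125, -0.0]
ft_force: [0.4, 0.0, -1.8]
width: 63.6
grasp_force: 29.9
```

```bash
python3 - <<'E'
from t import *
from workcell import cams
T=target(12,20,-.64); togo(T,S[2])
o=ctrl.get_obs()
c=cams.get_image("scene");s=5
im=cv2.resize(c["image"][:,:,::-1],None,fx=s,fy=s,interpolation=cv2.INTER_CUBIC)
ph=o["ee_pos"]-R.from_euler('z',S[2]).as_matrix()@gr
draw(c,im,phone(ph[0],ph[1],S[2],ph[2]),(0,255,0),s); draw(c,im,stand(*S,60,-12.5)[4:],(0,0,255),s)
q=proj(c,[cr(S,60,[0,0,40])])[0].astype(int); q[1]=max(q[1],70)
cv2.imwrite("pics/e.png",im[(q[1]-70)*s:(q[1]+50)*s,(q[0]-70)*s:(q[0]+70)*s])
E
```

```text
TCP in phone yaw frame [28.21226374  0.09041499 89.6       ]
t 14.3333 ee [461.1  86.6 290.1] w 63.6 F [ 0.4  0.  -1.8] q6 -1.21 gf 29.9
turn units 0.05 shift units [-1.13 -0.11  0.32] before-turn axes [-1.13 -0.11  0.32]
```

View pics/e.png

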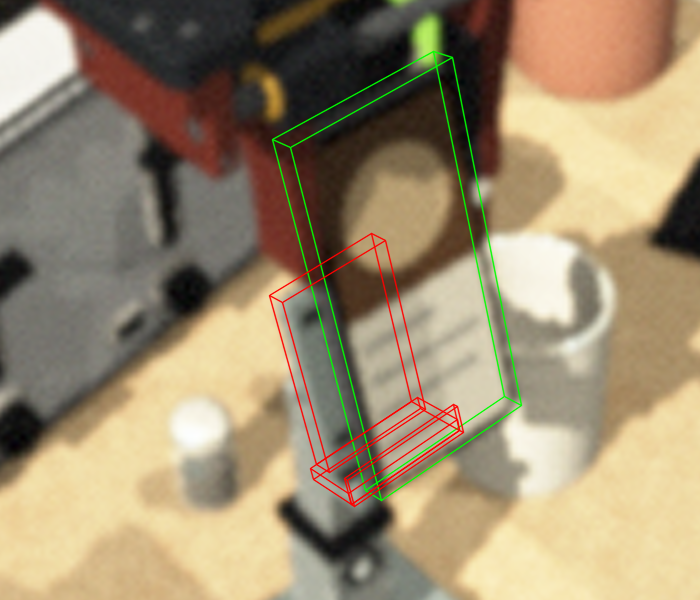

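>>> move_arm(
  steps=[
    [[-0.23, -0.11, 0.06], 0.05, 0.5],
    [[-0.3, 0, 0.06], 0, 0.5],
    [[-0.3, 0, 0.1], 0, 0.5],
    [[-0.3, 0, 0.1], 0, 0.5],
    [[0, 0, 0], 0, 0.5],
    [[0, 0, 0], 0, 0.5],
  ],
)

```text
t: 14.88
ee_pos: [489.5, 75.2, 281.9]
orientation: [-0.33, -3.123, 0.0]
ft_force: [-0.4, -0.3, -1.6]
width: 64.2
grasp_force: 29.9
```

```bash
python3 -c "
from t import *
for g,h in((6,20),(0,20)): togo(target(g,h,-.64),S[2])"
```

```text
TCP in phone yaw frame [28.21226374  0.09041499 89.6       ]
t 14.8833 ee [489.5  75.2 281.9] w 64.2 F [-0.4 -0.3 -1.6] q6 -1.23 gf 29.9
turn units -0.06 shift units [-0.16  0.11  0.05] before-turn axes [-0.16  0.11  0.05]
t 14.8833 ee [489.5  75.2 281.9] w 64.2 F [-0.4 -0.3 -1.6] q6 -1.23 gf 29.9
turn units -0.06 shift units [-0.4   0.11  0.11] before-turn axes [-0.4   0.11  0.11]
```

>>> move_arm(
  steps=[
    [[0, 0.06, 0], -0.05, 0.5],
    [[0, 0, 0], 0, 0.5],
    [[0, 0, 0], 0, 0.5],
  ],
)

```text
t: 15.13
ee_pos: [489.4, 77.5, 282.5]
orientation: [-0.321, -3.125, -0.0]
ft_force: [-0.1, 0.0, -1.0]
width: 64.0
grasp_force: 29.9
```

```bash
python3 -c "
from t import *
for g,h in((6,20),(0,20)): togo(target(g,h,-.64),S[2])"
```

```text
TCP in phone yaw frame [28.21226374  0.09041499 89.6       ]
t 15.1333 ee [489.4  77.5 282.5] w 64.0 F [-0.1  0.  -1. ] q6 -1.23 gf 29.9
turn units 0.0 shift units [-0.19  0.02  0.07] before-turn axes [-0.19  0.02  0.07]
t 15.1333 ee [489.4  77.5 282.5] w 64.0 F [-0.1  0.  -1. ] q6 -1.23 gf 29.9
turn units 0.0 shift units [-0.42  0.02  0.14] before-turn axes [-0.42  0.02  0.14]
```

Now g≈11, h≈20. Feel for the plate in small steps.

>>> move_arm(
  steps=[
    [[-0.1, 0, 0.02], 0, 0.5],
    [[-0.1, 0, 0.02], 0, 0.5],
    [[-0.06, 0, 0], 0, 0.5],
    [[0, 0, 0], 0, 0.5],
  ],
)

```text
t: 15.47
ee_pos: [496.3, 76.2, 281.4]
orientation: [0.321, 3.125, 0.0]
ft_force: [-0.9, -0.2, -1.4]
width: 64.3
grasp_force: 29.9
```

>>> move_arm(
  steps=[
    [[-0.06, 0, 0], 0, 0.5],
    [[0, 0, 0], 0, 0.5],
  ],
)

```text
t: 15.63
ee_pos: [497.6, 75.8, 281.4]
orientation: [0.322, 3.125, 0.0]
ft_force: [-0.3, -0.5, -1.7]
width: 63.7
grasp_force: 29.9
```

>>> move_arm(
  steps=[
    [[-0.06, 0, 0], 0, 0.5],
    [[0, 0, 0], 0, 0.5],
  ],
)

```text
t: 15.8
ee_pos: [499.0, 75.5, 281.4]
orientation: [0.321, 3.125, -0.0]
ft_force: [0.3, 0.2, -0.8]
width: 64.0
grasp_force: 29.9
```

>>> move_arm(
  steps=[
    [[-0.06, 0, 0], 0, 0.5],
    [[0, 0, 0], 0, 0.5],
  ],
)

```text
t: 15.97
ee_pos: [500.6, 75.2, 281.5]
orientation: [0.322, 3.125, 0.0]
ft_force: [0.3, -0.8, -1.9]
width: 63.7
grasp_force: 29.9
```

>>> move_arm(
  steps=[
    [[-0.05, 0, 0], 0, 0.5],
    [[0, 0, 0], 0, 0.5],
  ],
)

```text
t: 16.13
ee_pos: [501.1, 75.1, 281.3]
orientation: [-0.321, -3.124, -0.0]
ft_force: [-2.2, 0.8, 0.5]
width: 64.0
grasp_force: 29.9
```

```bash
python3 -c "
from t import *
for g,h in((0,20),(3,20),(3,0)): togo(target(g,h,-.64),S[2])"
```

```text
TCP in phone yaw frame [28.21226374  0.09041499 89.6       ]
t 16.1333 ee [501.1  75.1 281.3] w 64.0 F [-2.2  0.8  0.5] q6 -1.24 gf 29.9
turn units -0.0 shift units [0.06 0.02 0.09] before-turn axes [0.06 0.02 0.09]
t 16.1333 ee [501.1  75.1 281.3] w 64.0 F [-2.2  0.8  0.5] q6 -1.24 gf 29.9
turn units -0.0 shift units [0.17 0.02 0.06] before-turn axes [0.17 0.02 0.06]
t 16.1333 ee [501.1  75.1 281.3] w 64.0 F [-2.2  0.8  0.5] q6 -1.24 gf 29.9
turn units -0.0 shift units [0.38 0.02 0.83] before-turn axes [0.38 0.02 0.83]
```

>>> move_arm(
  steps=[
    [[0.1, 0.02, 0], 0, 0.5],
    [[0.03, 0, 0.1], 0, 0.5],
    [[0.03, 0, 0.1], 0, 0.5],
    [[0.03, 0, 0.1], 0, 0.5],
    [[0.03, 0, 0.1], 0, 0.5],
    [[0.02, 0, 0.1], 0, 0.5],
    [[0.02, 0, 0.1], 0, 0.5],
    [[0.02, 0, 0.1], 0, 0.5],
    [[0, 0, 0], 0, 0.5],
    [[0, 0, 0], 0, 0.5],
  ],
)

```text
t: 16.97
ee_pos: [494.7, 76.9, 263.7]
orientation: [-0.321, -3.125, 0.0]
ft_force: [0.1, -0.1, -0.7]
width: 63.9
grasp_force: 29.9
```

```bash
python3 -c "
from t import *
for g,h in((2.5,0),): togo(target(g,h,-.64),S[2])
from workcell import cams
c=cams.get_image('scene');q=proj(c,[cr(S,60,[0,0,10])])[0].astype(int)
cv2.imwrite('pics/f.png',cv2.resize(c['image'][q[1]-50:q[1]+30,q[0]-40:q[0]+40,::-1],(560,560),interpolation=cv2.INTER_CUBIC))"
```

```text
TCP in phone yaw frame [28.21226374  0.09041499 89.6       ]
t 16.9667 ee [494.7  76.9 263.7] w 63.9 F [ 0.1 -0.1 -0.7] q6 -1.24 gf 29.9
turn units -0.0 shift units [ 0.1  -0.    0.13] before-turn axes [ 0.1  -0.    0.13]
```

View pics/f.png

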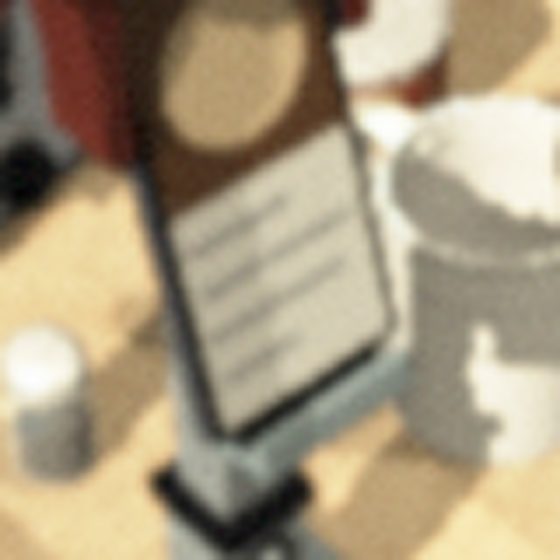

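>>> move_arm(
  steps=[
    [[0.01, 0, 0.05], 0, 0.5],
    [[0.01, 0, 0.04], 0, 0.5],
    [[0, 0, 0], 0, 0.5],
  ],
)

```text
t: 17.27
ee_pos: [494.2, 77.0, 261.5]
orientation: [-0.321, -3.125, 0.0]
ft_force: [0.2, -0.5, -1.3]
width: 63.9
grasp_force: 29.9
```

>>> move_arm(
  steps=[
    [[0.01, 0, 0.03], 0, 0.5],
    [[0, 0, 0], 0, 0.5],
  ],
)

```text
t: 17.43
ee_pos: [494.0, 77.1, 260.8]
orientation: [-0.322, -3.125, 0.0]
ft_force: [0.2, 0.2, -1.5]
width: 63.9
grasp_force: 29.9
```

>>> move_arm(
  steps=[
    [[0.01, 0, 0.03], 0, 0.5],
    [[0, 0, 0], 0, 0.5],
  ],
)

```text
t: 17.6
ee_pos: [493.7, 77.1, 260.1]
orientation: [-0.321, -3.125, 0.0]
ft_force: [0.1, 0.9, -1.4]
width: 63.9
grasp_force: 29.9
```

>>> move_arm(
  steps=[
    [[0.01, 0, 0.03], 0, 0.5],
    [[0, 0, 0], 0, 0.5],
  ],
)

```text
t: 17.77
ee_pos: [493.5, 77.2, 259.3]
orientation: [-0.321, -3.125, 0.0]
ft_force: [-0.0, 0.5, -2.0]
width: 63.7
grasp_force: 29.9
```

>>> move_arm(
  steps=[
    [[0.01, 0, 0.03], 0, 0.5],
    [[0, 0, 0], 0, 0.5],
  ],
)

```text
t: 17.93
ee_pos: [493.6, 77.2, 259.0]
orientation: [0.321, 3.124, -0.0]
ft_force: [0.1, -0.1, 1.9]
width: 63.7
grasp_force: 29.9
```

>>> move_arm(
  steps=[
    [[0, 0, 0.03], 0, 0.5],
    [[0, 0, 0], 0, 0.5],
  ],
)

```text
t: 18.1
ee_pos: [493.9, 77.2, 258.7]
orientation: [0.321, 3.124, 0.0]
ft_force: [0.3, 0.2, 5.9]
width: 63.6
grasp_force: 29.9
```

>>> move_arm(
  steps=[
    [[-0.04, 0, -0.03], 0, 0.5],
    [[-0.04, 0, 0], 0, 0.5],
    [[0, 0, 0], 0, 0.5],
  ],
)

```text
t: 18.35
ee_pos: [495.0, 76.9, 258.7]
orientation: [-0.322, -3.124, -0.0]
ft_force: [-2.0, 0.4, 2.4]
width: 63.7
grasp_force: 29.9
```

>>> move_arm(
  steps=[
    [[-0.04, 0, 0], 0, 0.5],
    [[0, 0, 0], 0, 0.5],
  ],
)

```text
t: 18.52
ee_pos: [495.3, 76.9, 258.5]
orientation: [-0.321, -3.123, -0.0]
ft_force: [-5.1, 1.4, 4.6]
width: 63.8
grasp_force: 30.0
```

>>> move_arm(
  steps=[
    [[0.02, 0, 0], 0, 0.28],
    [[0, 0, 0], 0, 0.27],
    [[0, 0, 0], 0, 0.25],
    [[0, 0, 0], 0, 0.2],
    [[0, 0, 0], 0, 0.15],
    [[0, 0, 0], 0, 0.1],
    [[0, 0, 0], 0, 0.05],
    [[0, 0, 0], 0, 0],
    [[0, 0, 0], 0, 0],
  ],
)

```text
t: 19.27
ee_pos: [495.9, 76.7, 258.7]
orientation: [0.322, 3.125, -0.0]
ft_force: [-0.2, -0.1, -0.2]
width: 87.5
grasp_force: 0.0
```

>>> move_arm(
  steps=[
    [[0, 0, -0.2], 0, 0],
    [[0, 0, -0.4], 0, 0],
    [[0, 0, -0.7], 0, 0],
    [[0, 0, -0.8], 0, 0],
    [[0, 0, -0.8], 0, 0],
    [[0, 0, -0.6], 0, 0],
    [[0, 0, -0.3], 0, 0],
    [[0, 0, 0], 0, 0],
    [[0, 0, 0], 0, 0],
  ],
)

```text
t: 20.02
ee_pos: [495.7, 76.7, 353.8]
orientation: [0.321, 3.124, 0.0]
ft_force: [-0.9, -0.4, -0.7]
width: 87.6
grasp_force: 0.0
```

```bash
python3 -c "
from t import *
from workcell import cams
c=cams.get_image('scene');s=4
im=cv2.resize(c['image'][:,:,::-1],None,fx=s,fy=s,interpolation=cv2.INTER_CUBIC);q=proj(c,[cr(S,60,[0,0,40])])[0].astype(int);q[1]=max(q[1],75)
a=im[(q[1]-75)*s:(q[1]+75)*s,(q[0]-45)*s:(q[0]+45)*s].copy()
p=cr(S,60,[-4.5,-.64,0]); draw(c,im,phone(p[0],p[1],S[2],p[2]),(0,255,0),s)
b=im[(q[1]-75)*s:(q[1]+75)*s,(q[0]-45)*s:(q[0]+45)*s]
cv2.imwrite('pics/g.png',np.hstack([a,b]))"
```

```text
TCP in phone yaw frame [28.21226374  0.09041499 89.6       ]
```

View pics/g.png

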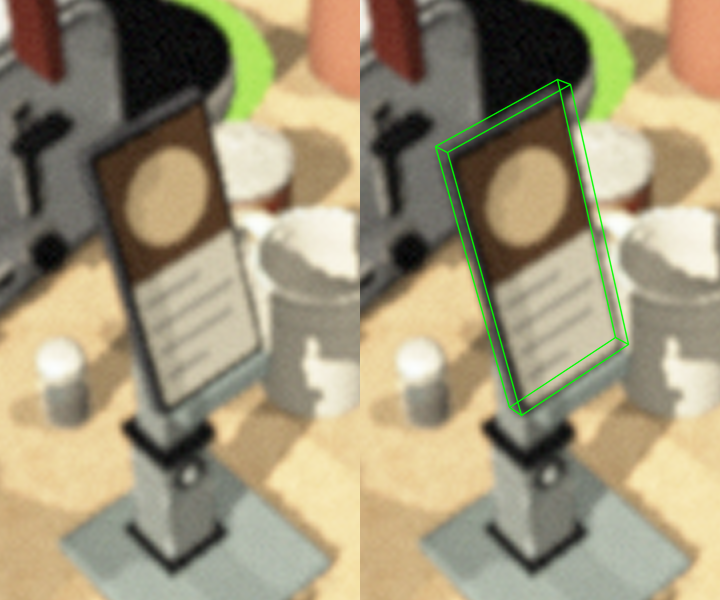

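```bash
python3 -c "
from workcell import ctrl
print(ctrl.close_job())"
```

```text
the job is handed in; nothing more can be done
None
```

The stand is drawn up and locked (button out, holds when pushed down). The phone stands in the middle of its cradle, leaning on the plate with the screen facing out. The gripper is clear and the job was handed in at about 20 s; the mug and shakers were not touched.

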